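# Seat the filter disk and twist-lock its ring

## Task

Close up the grey air-filter housing on the bench: set the orange filter disk, knob up, flat into the round mouth on top. Then put the blue ring down over the mouth with its two ears in the gaps between the two dark hooks, and turn it clockwise (seen from above) until its ears are fully under the hooks, and let go.

Things in the scene. Friction and masses are not known exactly. Their poses are not given: they have to be found in the camera images.
- mouth (a point): Centre of the mouth's floor, on the flat top of the grey round housing (132 mm wide, fixed, top 35 mm above the bench); z up, x towards one hook (a black box on its wall marks -x). A bright metal neck, 51 mm inside, 57 mm outside, 7 mm high, surrounds it. Disk and ring both come to stand at this level. Locked: ring's x parallel to this x, just short of the stops.
- hook (a point): Middle of the slot under the hook at the mouth's +x side, 50 mm from the mouth's centre, 4 mm above the top; axes as the mouth's. The dark hook is 13 mm high, 43 to 60 mm from the centre, its lip 22 mm wide (y) over an 8 mm slot, open at +y, closed by a stop at -y. A like hook at -x is turned by half a turn: so ears enter only clockwise.
- disk_knob (a point): Loose orange filter disk, 42 mm wide, 5 mm thick, white on top, with an upright round knob in its middle, 12 mm wide, from 5 to 34 mm above its underside. The point is on the knob's axis, 27 mm above the underside; z up, yaw does not matter. About 40 g. 4 mm of play all round in the mouth.
- ring_handle (a point): Point on the blue ring's axis in its handle, 54 mm above its underside; z up. Handle: bar along x, 70 long, 16 wide, 40 to 64 mm up. Skirt 76 mm wide, bore 66; flange 13 mm up, 34 mm opening. Ears 5 high, 16 wide reach 50 mm out at +x, -x (half a turn: the same). 4 mm play on the neck. Goes down with its x 35 to 135 deg counter-clockwise of the mouth's x. About 90 g; turns lightly.

How it is judged:
On the way:
1. the orange disk lies flat in the mouth, before the ring is over it (horizontal distance between disk_knob and mouth below 0.01 m and z of disk_knob in the frame of mouth below 0.031 m and angle between disk_knob's own z axis and vertical below 0.18 rad and horizontal distance between ring_handle and mouth above 0.06 m), for 0.2 s.
At the end, for the whole second after the job is handed in: Orange disk flat in the mouth (centre within 10 mm, raised under 4 mm, tilt under 10 degrees); blue ring down over it (centre within 10 mm, raised under 4 mm, tilt under 8 degrees), ears under the hooks (its x axis within 15 degrees of the mouth's x axis) (horizontal distance between each of disk_knob, ring_handle and mouth below 0.01 m and z of disk_knob in the frame of mouth below 0.031 m and angle between disk_knob's own z axis and vertical below 0.18 rad and z of ring_handle in the frame of mouth below 0.058 m and angle between ring_handle's own z axis and vertical below 0.14 rad and angle between the x axis of ring_handle and the x axis of mouth, either way round below 0.26 rad); the robot touches nothing.
It also fails if it takes over 50 s, if anything falls off the work surface, if the arm or the gripper's body presses on something with over 40 N, if the wrist force passes 120 N, or if a joint passes its speed limit or range.

## Robot

A 6-joint arm with a two-finger parallel gripper is mounted at the origin on a cart in front of the work surface, level with it; the furniture and walls round the work are solid. World frame = base frame: x ahead of the robot, y to its left, z up, the work surface at z = 0. Lengths are in m, angles in rad, forces in N, time in s.
With the tool pointing down it reaches from about 0.25 to 0.775 m from the base axis. Payload 4 kg.
Tool frame: the origin (TCP) lies midway between the tips of the shut fingers; the grasp point (between the pads) lies 19 mm behind it; z points along the fingers, x is the direction in which the jaws open and shut, and the axes are right-handed (so a half turn about z gives the same grasp; the last joint's range is limited). The gripper opens to 94 mm and grips with 3 to 60 N. Pads are 16 mm wide; open, the fingers measure 119 mm over their backs; the gripper's body (75 mm by 177 mm) begins 78 mm behind the grasp point.
Start: joints at [1.136, 0.087, 1.371, -0, 1.684, -0.103], TCP at [0.179, 0.52, 0.206] pointing down, gripper open.
Joint ranges: [-3.1, 3.1], [-0.76, 2.03], [0.27, 2.55], [-1.08, 4.22], [0.17, 2.65], [-2.57, 2.57]. Speed limits (rad/s): [2.79, 2.79, 3.14, 3.14, 3.14, 3.14].

## Interface

Orientations are given as a unit quaternion [w, x, y, z].
In Python, from station import r, cams, models gives the robot as it stands.
- The arm moves only by the shell command python3 -m inch 'ROWS' [FORCE]. ROWS is JSON, a list of rows, each a list of 7 numbers: the shift along the tool's x, y, z in units of 20 cm (1.0 is 20 cm), then the turn, a rotation vector about the tool's x, y, z in units of 30 degrees (1.0 is 30 degrees), then the gripper command: -1 is fully open, 1 is shut, values between are in proportion. A call has 1 to 20 rows; each row is the pose to reach, as a shift and turn from the pose measured when the call began, along the tool's axes at that moment; what a row does not reach only later rows make up. A row lasts 1/10 s, in which the tool goes at most 50 mm and 8.59 degrees, less where a joint would pass 70% of its speed; a pose out of reach is approached as far as the arm can. A call with a number of a shift or a turn outside -1 to 1 is refused whole. A call with a gripper value outside its range is refused whole. The fingers move at their own pace and stop on an object; FORCE is the grip in N (left out, the last holds). Time passes only in rows, so rows that repeat a pose let the fingers close. It gives the time, the measured TCP pose, the force and the opening at its end, in the units of the state.
- r.sense(): the state, without advancing time (a new reading comes with each control period).
- cams.grab_frame(name): name is "scene" or "side" or "wrist"; returns a dict with "pixels" (384x512x3 uint8, red, green, blue), "K" (3x3 intrinsics, pixels), "world_to_cam" (4x4, takes a point from world to camera coordinates); the wrist camera has in their place "mount" (4x4, takes a point from camera to tool coordinates, whose origin is the TCP and whose axes are the tool frame's). Camera axes: x right, y up, looking along -z (the intrinsics and any distortion apply to the point x, -y, -z); pixel columns grow to the right and rows downward; lengths in m; the calibration is good to about 2 mm. A picture is of the moment at which its call begins: read the wrist's pose just before it. There is no depth.
- r.hand_in(): hands the job in, once; it reports no verdict.
Trained networks look in a picture, given as the dict that the camera call returned (one of the last four; its "shot" number tells which), for a name from the list of things; names that differ only in an ending like _2 or _b are one class to them, and where a whole thing is asked for, a point or a joint stands for the part that bears it (a point fixed in the world has none). Each returns a list of dicts, best first, with "p" (0 to 1); they miss things now and then, are a little off and sometimes report something else, mostly with a low value. They report only what shows in the picture. A call takes as long as a camera call.
- models.search_frame(picture, thing): "bbox" ([left, top, right, bottom] in pixels, round what is visible of it).
- models.cut_out(picture, thing): "mask" (384x512 bool, what is visible of it) and "bbox" ([left, top, right, bottom] in pixels, round what is visible of it).
The state is a dict: "time": time; "joint_positions": joint angles; "joint_vel": joint speeds; "joint_torque": joint torques, N m; "ee_pos": TCP position; "ee_rot": TCP orientation; "contact_force": force on the tool from outside, world axes, zero at the start; "moment": the same for the moment, N m; "grip_width": opening from 0.0 (shut) to 1.0 (fully open).
Only numpy, scipy, OpenCV 4.12 (cv2) and the standard library are available. Lean on these libraries where they do the work, as an engineer would, in place of code of your own. Each camera call takes 0.05 s, during which the arm holds its last target.

## Working session

There is one attempt and no reset: what is moved stays moved. The work goes in short steps, Python scripts to look and compute and a shell command to move; the robot and the scene stay as the last step left them, time stands still between calls to the robot, and variables do not carry over. Pictures are saved under pics/ and viewed, and the job is handed in when it is done.

```bash
ls; mkdir -p pics; cat > h.py <<'E'
import numpy as np,cv2
from station import r,cams,models
def save(f,n): cv2.imwrite(f'pics/{n}.png',cv2.cvtColor(f['pixels'],cv2.COLOR_RGB2BGR))
def ray(f,u,v):
    K=f['K'];d=np.array([(u-K[0,2])/K[0,0],-(v-K[1,2])/K[1,1],-1.])
    if 'world_to_cam' in f: T=np.linalg.inv(f['world_to_cam'])
    else: T=f['T']@f['mount']
    return T[:3,3],T[:3,:3]@d
def atz(f,u,v,z):
    o,d=ray(f,u,v);return o+d*(z-o[2])/d[2]
def proj(f,p):
    W=f['world_to_cam'] if 'world_to_cam' in f else np.linalg.inv(f['T']@f['mount'])
    c=W[:3,:3]@np.asarray(p)+W[:3,3];K=f['K']
    return np.array([K[0,0]*c[0]/-c[2]+K[0,2],K[1,1]*c[1]/c[2]+K[1,2]])
def grab(n):
    from scipy.spatial.transform import Rotation as R
    s=r.sense();f=dict(cams.grab_frame(n))
    if n=='wrist':
        T=np.eye(4);q=s['ee_rot'];T[:3,:3]=R.from_quat([q[1],q[2],q[3],q[0]]).as_matrix();T[:3,3]=s['ee_pos'];f['T']=T
    return f
E
python3 - <<'E'
from h import *
for n in ('scene','side','wrist'):
    f=grab(n);save(f,n+'0')
    print(n,[k for k in f],f['K'].tolist())
    o,d=ray(f,256,192);print(o,d)
    for t in ('disk_knob','ring_handle'):
        for m in models.search_frame(f,t)[:2]:
            print(t,m['p'],m['bbox'])
print(r.sense())
a=[cv2.imread(f'pics/{n}0.png') for n in('scene','side')]
E
```

```text
pics
scene ['pixels', 'K', 'world_to_cam', 'shot'] [[423.4944035606871, 0.0, 253.60644914920243], [0.0, 423.4944035606871, 190.2895243286236], [0.0, 0.0, 1.0]]
[0.25878144 0.54515541 0.66408517] [ 0.31237699 -0.6475439  -0.69509407]
disk_knob 0.58 [159.9, 263.6, 184.1, 288.2]
ring_handle 0.93 [260.7, 135.1, 303.3, 166.6]
ring_handle 0.58 [233.8, 183.3, 295.3, 243.5]
side ['pixels', 'K', 'world_to_cam', 'shot'] [[440.0549518487716, 0.0, 263.31496491655133], [0.0, 440.0549518487716, 188.05692027329377], [0.0, 0.0, 1.0]]
[0.28135803 0.73797155 0.66849315] [ 0.27812747 -0.72055516 -0.63545416]
disk_knob 0.77 [202.5, 246.0, 222.0, 270.4]
disk_knob 0.5 [250.8, 171.1, 306.6, 219.7]
ring_handle 0.75 [266.8, 128.5, 299.8, 160.8]
ring_handle 0.56 [253.2, 170.2, 307.4, 219.7]
wrist ['pixels', 'K', 'mount', 'shot', 'T'] [[314.4307158434799, 0.0, 251.78728695750976], [0.0, 314.4307158434799, 188.44066142740834], [0.0, 0.0, 1.0]]
[0.10579733 0.54603941 0.38409668] [ 0.26503056 -0.07659659 -0.96135291]
{'time': 0.45, 'joint_positions': array([ 1.13591709e+00,  8.72308355e-02,  1.37083216e+00, -1.33699602e-05,
        1.68358711e+00, -1.03122279e-01]), 'joint_vel': array([-1.28867233e-03, -1.90160427e-03, -9.74344060e-04,  1.07341019e-03,
       -5.23656848e-04,  7.66258614e-05]), 'joint_torque': array([-3.23955264e-04, -3.39553392e+01, -3.02185607e+01,  7.17897783e-02,
        2.48667598e-02, -4.04948344e-05]), 'ee_pos': array([0.1791462 , 0.51997702, 0.20542187]), 'ee_rot': array([ 1.99620597e-05,  8.14157880e-01,  5.80643561e-01, -2.17043917e-05]), 'contact_force': array([ 0.16148146, -0.68020215, -0.07418968]), 'moment': array([ 0.05266191, -0.00050533, -0.0055346 ]), 'grip_width': 1.0013238455491953}
```

View pics/scene0.png

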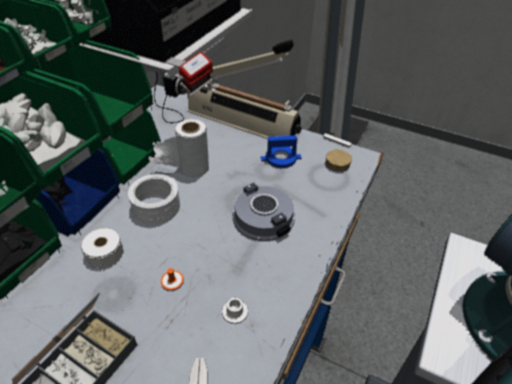

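View pics/side0.png

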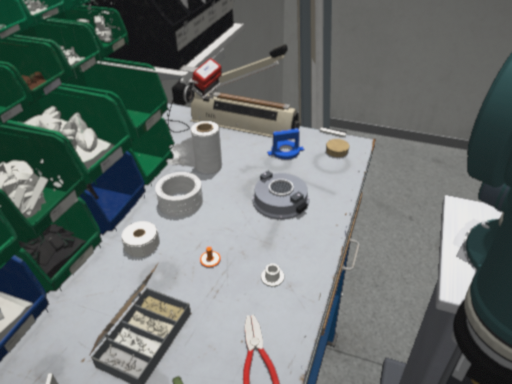

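View pics/wrist0.png

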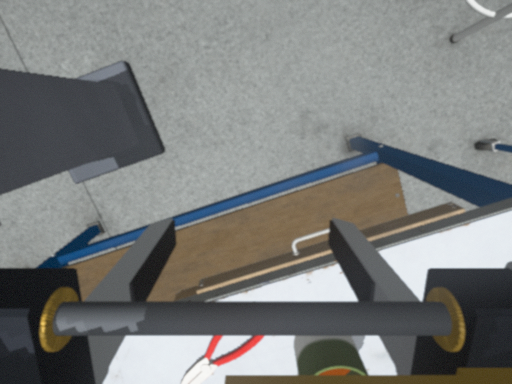

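```bash
python3 - <<'E'
from h import *
for n in ('scene','side'):
    f=grab(n)
    for t,k in (('disk_knob',1),('ring_handle',1)):
        m=models.cut_out(f,t)
        for q in m[:2]:
            ys,xs=np.nonzero(q['mask']);print(n,t,q['p'],q['bbox'],xs.mean(),ys.mean(),len(xs))
    im=cv2.cvtColor(f['pixels'],cv2.COLOR_RGB2BGR)
    c=im[120:250,215:325];cv2.imwrite(f'pics/z_{n}.png',cv2.resize(c,None,fx=4.5,fy=4.5,interpolation=cv2.INTER_CUBIC))
    u={'scene':[(264,204),(172,287),(282,160)],'side':[(282,188),(210,263),(285,155)]}[n]
    print(atz(f,*u[0],.042),atz(f,*u[1],0.00),atz(f,*u[2],.01))
E
```

```text
scene disk_knob 0.84 [162.7, 266.7, 184.0, 289.7] 171.69444444444446 279.56060606060606 396
scene ring_handle 0.73 [260.8, 134.1, 301.6, 165.3] 281.2520710059172 150.6094674556213 845
[ 0.50778982 -0.01057379  0.042     ] [0.57911045 0.22098056 0.        ] [ 0.54783964 -0.19303279  0.01      ]
side disk_knob 0.66 [200.9, 247.1, 219.9, 267.9] 210.16171617161717 258.6072607260726 303
side ring_handle 0.64 [267.0, 131.0, 303.1, 159.6] 286.02949061662196 144.48123324396784 746
[ 0.50481599 -0.00493649  0.042     ] [0.58361937 0.21933948 0.        ] [ 0.55048027 -0.17670483  0.01      ]
```

View pics/z_scene.png

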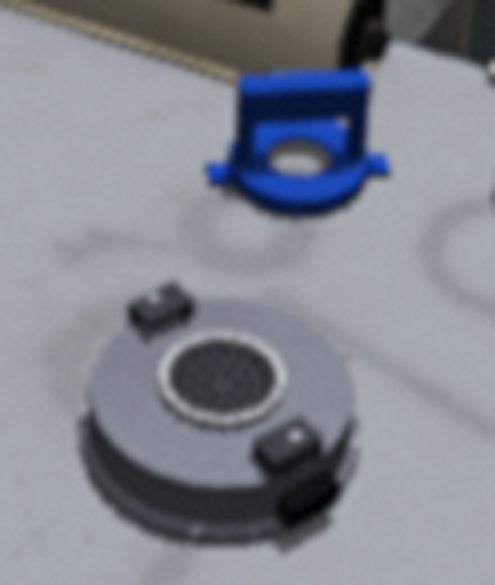

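View pics/z_side.png

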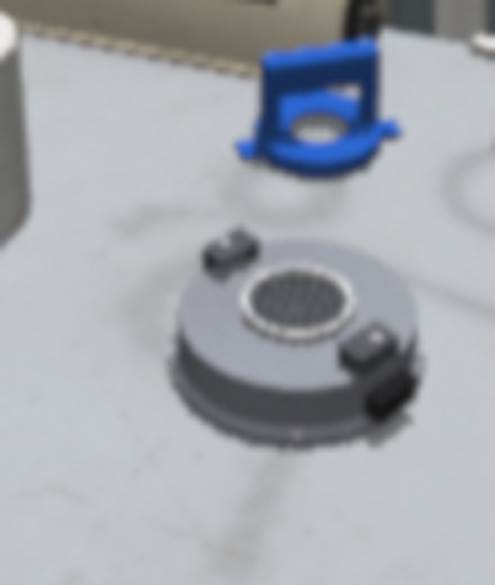

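```bash
python3 - <<'E'
from h import *
f=grab('scene');g=grab('side')
def tri(a,b):
    o1,d1=ray(f,*a);o2,d2=ray(g,*b);A=np.c_[d1,-d2];s=np.linalg.lstsq(A,o2-o1,rcond=None)[0]
    return (o1+d1*s[0]+o2+d2*s[1])/2
P={'mouth':((264.6,204),(281.2,187.3),.042),'hookfar':((251,186.2),(266.3,174.7),.048),'hooknear':((279.4,217.8),(297.2,197.3),.048),
'earL':((263.4,158.4),(269.9,153.1),.004),'earR':((298.6,156.2),(301.7,148.9),.004)}
for k,(a,b,z) in P.items(): print(k,tri(a,b),atz(f,*a,z)[:2],atz(g,*b,z)[:2])
for n,c in (('scene',(172,277)),('side',(210,258))):
    F=f if n=='scene' else g
    im=cv2.cvtColor(F['pixels'],cv2.COLOR_RGB2BGR)
    c=im[c[1]-30:c[1]+30,c[0]-30:c[0]+30];cv2.imwrite(f'pics/d_{n}.png',cv2.resize(c,None,fx=6,fy=6,interpolation=cv2.INTER_CUBIC))
a=cv2.hconcat([cv2.imread('pics/d_scene.png'),cv2.imread('pics/d_side.png')]);cv2.imwrite('pics/d.png',a)
w=grab('wrist');T=w['T']
print(proj(w,T[:3,3]),proj(w,T[:3,3]+[0,0,-.15]), w['mount'])
E
```

```text
mouth [ 0.51269236 -0.02457465  0.02700326] [ 0.50670302 -0.01115733] [ 0.50729638 -0.00675544]
hookfar [ 0.56126349 -0.05705501  0.02905427] [ 0.55303321 -0.03953094] [ 0.55219145 -0.03294668]
hooknear [ 0.46911498 -0.00588508  0.02396326] [0.46183277 0.01452855] [0.46150624 0.02220397]
earL [ 0.5989725  -0.19639594 -0.00751836] [ 0.59308958 -0.18364694] [ 0.59360835 -0.18051313]
earR [ 0.52522327 -0.24922361 -0.01062647] [ 0.520497   -0.23269508] [ 0.51894005 -0.22713721]
[250.15062218 233.49804408] [250.70758293 177.25395945] [[ 9.99998920e-01 -9.31547544e-04 -1.13705587e-03  7.60214202e-04]
 [-1.19928433e-03 -9.64334723e-01 -2.64683026e-01 -7.78405131e-02]
 [-8.49937630e-04  2.64684104e-01 -9.64334798e-01 -1.78993349e-01]
 [ 0.00000000e+00  0.00000000e+00  0.00000000e+00  1.00000000e+00]]
```

View pics/d.png

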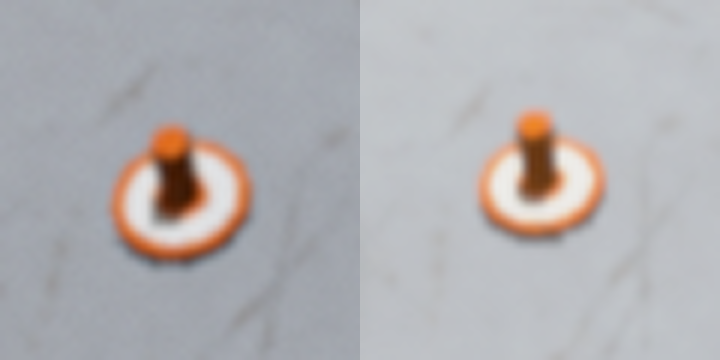

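```bash
python3 -m inch '[[-0.25,0.8,0,0,0,0.79,-1],[-0.25,0.8,0,0,0,0.79,-1],[-0.25,0.8,0,0,0,0.79,-1],[-0.25,0.8,0,0,0,0.79,-1]]' 20; cat >> h.py <<'E'
def plan(target=None,psi=None):
    from scipy.spatial.transform import Rotation as R
    s=r.sense();q=s['ee_rot'];M=R.from_quat([q[1],q[2],q[3],q[0]])
    out=[]
    if target is not None: out=(M.as_matrix().T@(np.array(target)-s['ee_pos'])/.2).round(3).tolist()
    x=M.as_matrix()[:,0];p=np.degrees(np.arctan2(x[1],x[0]))
    rv=[0,0,0]
    if psi is not None:
        a=np.radians(psi);X=np.array([np.cos(a),np.sin(a),0]);Z=np.array([0,0,-1.]);G=np.c_[X,np.cross(Z,X),Z]
        rv=(np.degrees((M.inv()*R.from_matrix(G)).as_rotvec())/30).round(3).tolist()
    print('t',round(s['time'],2),'tcp',s['ee_pos'].round(4),'psi',p.round(2),'F',s['contact_force'].round(2),'gw',round(s['grip_width'],3),'j',s['joint_positions'].round(2),'SHIFT',out,'TURN',rv)
E
python3 -c "
from h import *
plan([.581,.22,.15],0)"
```

```text
time: 1.3
ee_pos: [0.3171, 0.4181, 0.2056]
ee_rot: [0.001, 0.917, 0.398, 0.001]
contact_force: [-1.1, -0.2, -0.1]
grip_width: 0.998
t 1.3 tcp [0.3171 0.4181 0.2056] psi 46.95 F [-1.15 -0.17 -0.11] gw 0.998 j [ 0.81  0.03  1.43 -0.    1.68 -0.  ] SHIFT [0.177, 1.64, 0.281] TURN [0.003, -0.002, 1.565]
```

```bash
python3 -m inch '[[0.1,0.9,0.1,0,0,0.8,-1],[0.1,0.9,0.1,0,0,0.8,-1],[0.1,0.9,0.1,0,0,0.8,-1],[0.1,0.9,0.1,0,0,0.8,-1]]'; python3 -c "
from h import *
plan([.581,.22,.13],0)"
```

```text
time: 1.7
ee_pos: [0.4643, 0.3077, 0.1855]
ee_rot: [0.001, 0.98, 0.197, 0.001]
contact_force: [-0.9, 0.5, 0.2]
grip_width: 1.002
t 1.7 tcp [0.4643 0.3077 0.1855] psi 22.72 F [-0.9   0.53  0.18] gw 1.002 j [ 0.48  0.11  1.39 -0.    1.64  0.09] SHIFT [0.368, 0.629, 0.279] TURN [0.003, -0.003, 0.757]
```

```bash
python3 -m inch '[[0.37,0.63,0.28,0,0,0.76,-1],[0.37,0.63,0.28,0,0,0.76,-1],[0.37,0.63,0.28,0,0,0.76,-1],[0.37,0.63,0.28,0,0,0.76,-1],[0.37,0.63,0.28,0,0,0.76,-1]]'; python3 - <<'E'
from h import *
f=grab('wrist');save(f,'w1')
for m in models.cut_out(f,'disk_knob')[:2]:
    ys,xs=np.nonzero(m['mask']);print(m['p'],m['bbox'],xs.mean(),ys.mean())
plan([.581,.22,.13],0)
print(proj(f,[.581,.22,0]))
E
```

```text
time: 2.2
ee_pos: [0.5816, 0.2186, 0.1281]
ee_rot: [0.001, 1.0, -0.002, -0.001]
contact_force: [-0.2, 0.3, 1.1]
grip_width: 1.001
0.92 [237.2, 170.5, 281.1, 210.3] 257.6340361445783 189.48042168674698
t 2.3 tcp [0.5809 0.2208 0.1304] psi -0.01 F [0.34 0.59 0.06] gw 0.998 j [ 0.27  0.27  1.31 -0.    1.56  0.27] SHIFT [0.0, 0.004, 0.002] TURN [0.001, -0.003, -0.0]
[251.71572923 181.03371646]
```

View pics/w1.png

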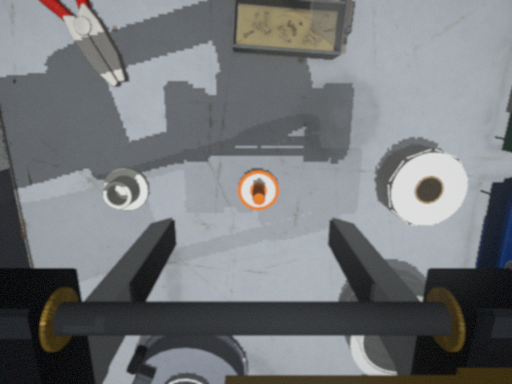

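```bash
python3 - <<'E'
from h import *
f=grab('wrist')
print(atz(f,258.5,189,.005),atz(f,258.7,199,.034)); 
for m in models.cut_out(f,'disk_knob')[:1]:
    b=m['bbox'];print(b)
hsv=cv2.cvtColor(f['pixels'],cv2.COLOR_RGB2HSV)
im=f['pixels'][150:230,220:300];cv2.imwrite('pics/w1z.png',cv2.resize(im[:,:,::-1],None,fx=6,fy=6,interpolation=cv2.INTER_CUBIC))
plan([.581,.22,.13],0)
E
```

```text
[0.58749166 0.21486462 0.005     ] [0.58700421 0.21334963 0.034     ]
[239.7, 170.8, 282.0, 210.4]
t 2.4 tcp [0.5808 0.2215 0.1313] psi 0.06 F [-0.5   0.23  0.34] gw 0.998 j [ 0.27  0.27  1.31 -0.    1.56  0.27] SHIFT [0.001, 0.007, 0.006] TURN [0.001, -0.007, 0.002]
```

View pics/w1z.png

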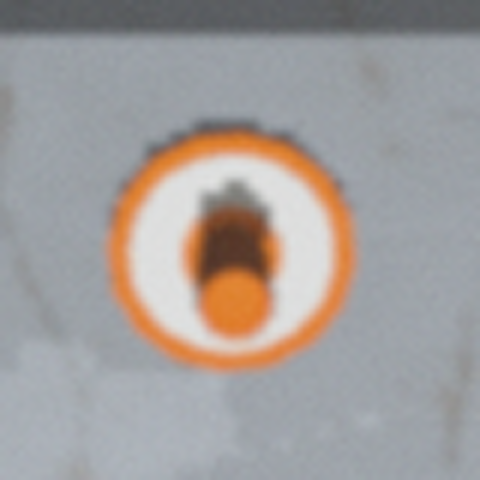

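```bash
python3 - <<'E'
from h import *
f=grab('scene');print(atz(f,170.3,270.7,.034),atz(f,172.2,280.3,.005))
g=grab('side');print(atz(g,209.2,248.8,.034),atz(g,210.3,258.5,.005))
w=grab('wrist');print(atz(w,259.2,200.5,.034),atz(w,258.5,191,.005))
plan([.587,.2125,.03],0)
E
```

```text
[0.58507714 0.21098399 0.034     ] [0.58468104 0.21143829 0.005     ]
[0.58521665 0.21286454 0.034     ] [0.5858044  0.21221609 0.005     ]
[0.58761162 0.21225527 0.034     ] [0.58769726 0.21315223 0.005     ]
t 2.55 tcp [0.5809 0.2213 0.1311] psi 0.05 F [-0.18 -0.26 -0.55] gw 1.003 j [ 0.27  0.27  1.31 -0.    1.56  0.27] SHIFT [0.029, 0.043, 0.506] TURN [0.001, -0.007, 0.001]
```

```bash
python3 -m inch '[[0.028,0.044,0.25,0,0,0,-1],[0.028,0.044,0.45,0,0,0,-1],[0.028,0.044,0.58,0,0,0,-1],[0.028,0.044,0.61,0,0,0,-1],[0.028,0.044,0.61,0,0,0,-1],[0.028,0.044,0.61,0,0,0,-1]]' 20; python3 -c "
from h import *
plan([.5865,.2123,.009],0)"
```

```text
time: 3.15
ee_pos: [0.5883, 0.2132, 0.0115]
ee_rot: [-0.0, 1.0, 0.001, 0.004]
contact_force: [0.3, 0.7, 0.4]
grip_width: 0.997
t 3.15 tcp [0.5883 0.2132 0.0115] psi 0.08 F [0.31 0.66 0.41] gw 0.997 j [ 0.26  0.36  1.44 -0.    1.34  0.26] SHIFT [-0.009, 0.004, 0.012] TURN [-0.001, -0.014, 0.003]
```

```bash
python3 -m inch '[[-0.009,0.004,0.01,0,0,0,0],[-0.009,0.004,0.01,0,0,0,0.5],[-0.009,0.004,0.01,0,0,0,0.8],[-0.009,0.004,0.01,0,0,0,1],[-0.009,0.004,0.01,0,0,0,1],[-0.009,0.004,0.01,0,0,0,1],[-0.009,0.004,0.01,0,0,0,1],[-0.009,0.004,0.01,0,0,0,1],[-0.009,0.004,0.01,0,0,0,1],[-0.009,0.004,0.01,0,0,0,1]]' 20
```

```text
time: 4.15
ee_pos: [0.5865, 0.2123, 0.0094]
ee_rot: [-0.0, 1.0, 0.001, 0.004]
contact_force: [-0.5, 0.9, 0.7]
grip_width: 0.185
```

```bash
python3 -m inch '[[0,0,0,0,0,0,1],[0,0,0,0,0,0,1],[0,0,0,0,0,0,1],[0,0,-0.1,0,0,0,1],[0,0,-0.3,0,0,0,1],[0,0,-0.5,0,0,0,1],[0,0,-0.5,0,0,0,1]]' 20; python3 - <<'E'
from h import *
f=grab('wrist');save(f,'w2');plan([.507,-.009,.13],0)
E
```

```text
time: 4.85
ee_pos: [0.5898, 0.2135, 0.1174]
ee_rot: [-0.002, 1.0, 0.001, 0.01]
contact_force: [-0.4, 0.5, 0.5]
grip_width: 0.107
t 4.9 tcp [0.5882 0.213  0.1139] psi 0.08 F [-0.27 -0.17 -1.38] gw 0.112 j [ 0.26  0.28  1.33 -0.    1.52  0.26] SHIFT [-0.406, 1.109, -0.089] TURN [-0.005, -0.03, 0.003]
```

View pics/w2.png

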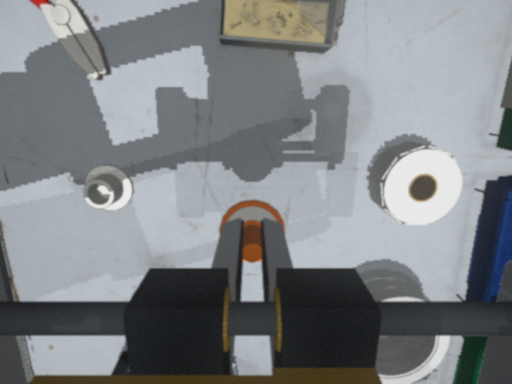

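```bash
python3 -m inch '[[-0.2,0.28,-0.08,0,0,0,1],[-0.4,0.56,-0.08,0,0,0,1],[-0.4,0.56,-0.08,0,0,0,1],[-0.4,0.56,-0.08,0,0,0,1],[-0.4,0.56,-0.08,0,0,0,1],[-0.4,0.56,-0.08,0,0,0,1]]' ; python3 - <<'E'
from h import *
f=grab('wrist');save(f,'w3');plan([.507,-.009,.13],0)
c=f['pixels'][20:150,170:340];cv2.imwrite('pics/w3z.png',cv2.resize(c[:,:,::-1],None,fx=4.5,fy=4.5,interpolation=cv2.INTER_CUBIC))
for p in ([.507,-.009,.042],[.553,-.036,.048],[.4617,.018,.048],[.5565,-.206,.05]): print(proj(f,p))
np.savez('w3.npz',K=f['K'],mount=f['mount'],T=f['T'])
E
```

```text
time: 5.5
ee_pos: [0.5082, 0.1015, 0.1275]
ee_rot: [-0.001, 1.0, 0.001, 0.007]
contact_force: [0.1, 0.0, -0.8]
grip_width: 0.108
t 5.55 tcp [0.5084 0.1017 0.1277] psi 0.14 F [-0.24 -0.18 -1.5 ] gw 0.111 j [0.09 0.03 1.58 0.   1.51 0.08] SHIFT [-0.008, 0.553, -0.013] TURN [-0.005, -0.028, 0.005]
[249.37278962 304.43197935]
[296.5922195  331.99296644]
[200.49774551 283.39557501]
[293.85401479 462.93732031]
```

View pics/w3.png

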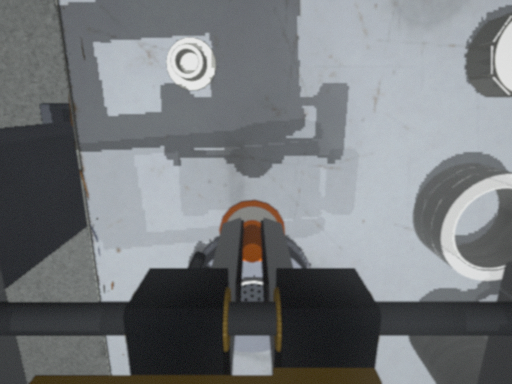

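View pics/w3z.png

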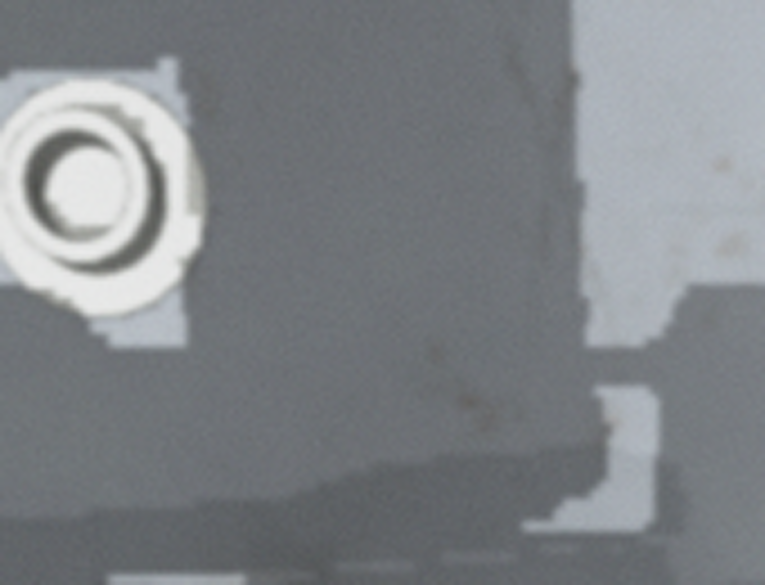

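```bash
python3 -m inch '[[0,0.25,0,0,0,0,1],[0,0.5,0,0,0,0,1],[0,0.75,0,0,0,0,1],[0,0.98,0,0,0,0,1],[0,0.98,0,0,0,0,1],[0,0.98,0,0,0,0,1],[0,0.98,0,0,0,0,1]]' ; python3 - <<'E'
from h import *
f=grab('wrist');save(f,'w4');plan([.507,-.009,.13],0)
c=f['pixels'][20:190,150:350];cv2.imwrite('pics/w4z.png',cv2.resize(c[:,:,::-1],None,fx=3.5,fy=3.5,interpolation=cv2.INTER_CUBIC))
for p in ([.507,-.009,.042],[.553,-.036,.048],[.4617,.018,.048],[.5565,-.206,.05]): print(proj(f,p))
np.savez('w4.npz',K=f['K'],mount=f['mount'],T=f['T'])
E
```

```text
time: 6.25
ee_pos: [0.5093, -0.093, 0.1267]
ee_rot: [-0.002, 1.0, 0.002, 0.007]
contact_force: [0.6, -0.8, 0.3]
grip_width: 0.108
t 6.3 tcp [ 0.5092 -0.0927  0.1268] psi 0.27 F [ 0.16  0.32 -0.37] gw 0.106 j [-0.29  0.03  1.58  0.01  1.51 -0.3 ] SHIFT [-0.009, -0.419, -0.015] TURN [-0.007, -0.027, 0.009]
[248.60591935  95.02948756]
[305.27188318 129.87741454]
[189.28206596  57.51179262]
[300.45330534 312.37670454]
```

View pics/w4.png

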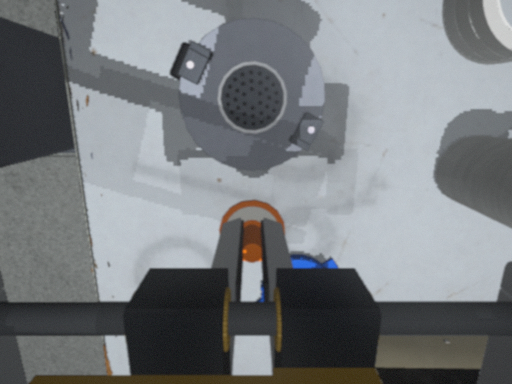

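View pics/w4z.png

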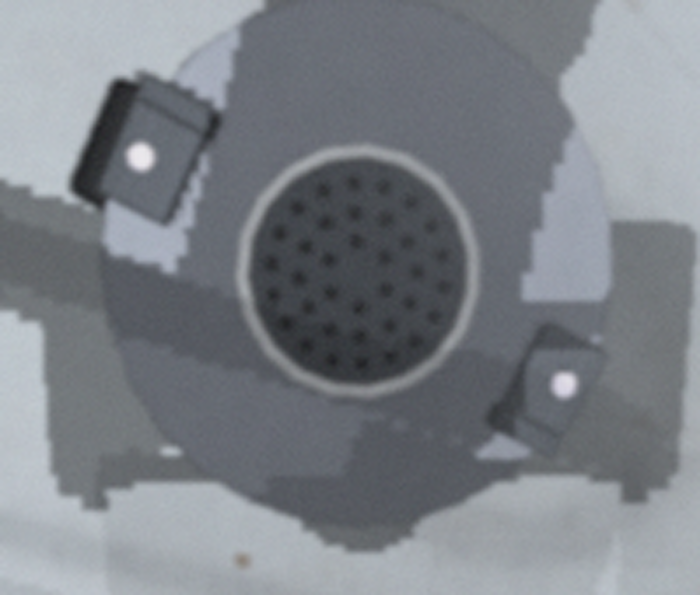

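```bash
python3 - <<'E'
from h import *
f=dict(np.load('w4.npz'))
m=atz(f,252.6,97.4,.042);a=atz(f,190.3,64.9,.048);b=atz(f,311.1,129.7,.048)
print(m,a,b,(a+b)/2,np.linalg.norm(b-a),np.degrees(np.arctan2(*(b-a)[[1,0]])))
f=grab('wrist');c=f['pixels'][190:280,190:320];cv2.imwrite('pics/w5z.png',cv2.resize(c[:,:,::-1],None,fx=5,fy=5,interpolation=cv2.INTER_CUBIC))
s=f['T'][:3,3]; print(proj(f,s+[0,0,.025]),proj(f,s+[0,0,.019]), proj(f,s+[0,0,-.004]),proj(f,s+[0,-.021+.042,-.004]))
E
```

```text
[ 0.51022618 -0.01081525  0.042     ] [0.46223413 0.01273149 0.048     ] [ 0.55773299 -0.03583873  0.048     ] [ 0.50998356 -0.01155362  0.048     ] 0.10714055722704434 -26.95764897129018
[253.46216314 252.46731666] [253.24487544 247.5401574 ] [252.53030145 231.33666304] [252.75713728 199.27760112]
```

View pics/w5z.png

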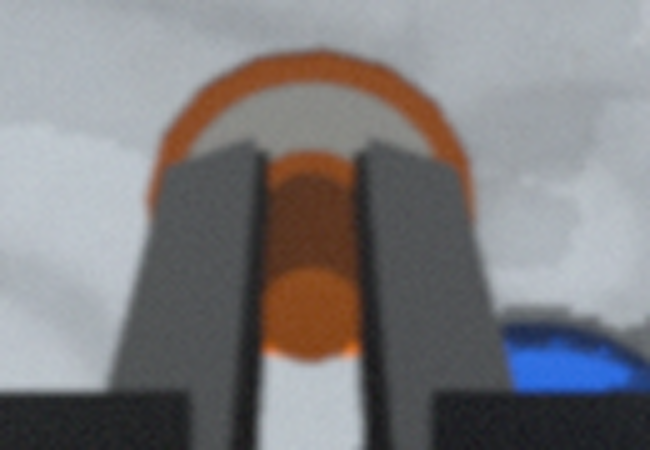

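```bash
python3 -c "
from h import *
plan([.5095,-.0108,.075],0)"
```

```text
t 6.35 tcp [ 0.5092 -0.0927  0.1269] psi 0.29 F [ 0.75  0.19 -0.28] gw 0.112 j [-0.29  0.03  1.58  0.01  1.51 -0.3 ] SHIFT [0.0, -0.409, 0.261] TURN [-0.006, -0.027, 0.01]
```

```bash
python3 -m inch '[[0,-0.2,0.05,0,-0.01,0.01,1],[0,-0.4,0.05,-0.006,-0.027,0.01,1],[0,-0.409,0.26,-0.006,-0.027,0.01,1],[0,-0.409,0.26,-0.006,-0.027,0.01,1],[0,-0.409,0.26,-0.006,-0.027,0.01,1],[0,-0.409,0.26,-0.006,-0.027,0.01,1],[0,-0.409,0.26,-0.006,-0.027,0.01,1]]' ; python3 - <<'E'
from h import *
f=grab('side');g=grab('scene');save(f,'s1')
c=np.hstack([x['pixels'][130:230,205:325] for x in (f,g)]);cv2.imwrite('pics/s1z.png',cv2.resize(c[:,:,::-1],None,fx=3.3,fy=3.3,interpolation=cv2.INTER_CUBIC))
plan([.5095,-.0108,.044],0)
E
```

```text
time: 7.05
ee_pos: [0.5108, -0.0113, 0.0771]
ee_rot: [0.0, 1.0, -0.0, 0.002]
contact_force: [-0.2, -0.6, -0.7]
grip_width: 0.111
t 7.15 tcp [ 0.5104 -0.0114  0.0767] psi -0.07 F [-0.86  0.88 -0.88] gw 0.109 j [-0.13  0.06  1.66  0.    1.42 -0.13] SHIFT [-0.005, -0.003, 0.163] TURN [0.0, -0.005, -0.002]
```

View pics/s1z.png

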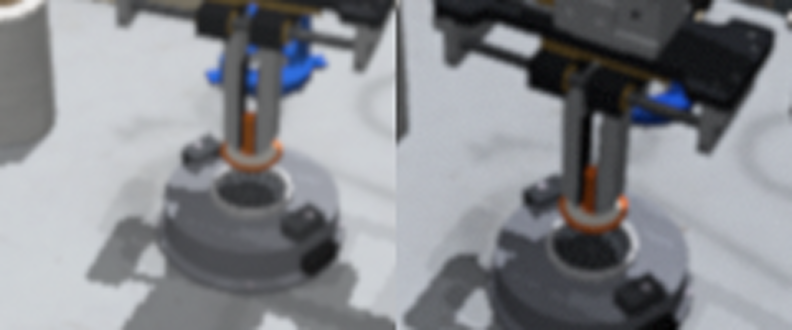

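```bash
python3 -m inch '[[-0.005,-0.003,0.06,0,-0.005,0,1],[-0.005,-0.003,0.11,0,-0.005,0,1],[-0.005,-0.003,0.14,0,-0.005,0,1],[-0.005,-0.003,0.155,0,-0.005,0,1],[-0.005,-0.003,0.16,0,-0.005,0,1],[-0.005,-0.003,0.16,0,-0.005,0,1]]' ; python3 -c "
from h import *
plan([.5095,-.0108,.044],0)"
```

```text
time: 7.75
ee_pos: [0.5096, -0.0108, 0.0445]
ee_rot: [0.0, 1.0, -0.001, 0.0]
contact_force: [-0.7, 0.0, -1.6]
grip_width: 0.108
t 7.75 tcp [ 0.5096 -0.0108  0.0445] psi -0.07 F [-0.66  0.03 -1.61] gw 0.108 j [-0.13  0.09  1.7  -0.    1.36 -0.13] SHIFT [-0.0, 0.0, 0.003] TURN [0.0, -0.0, -0.002]
```

```bash
python3 -m inch '[[0,0,0.003,0,0,0,0.4],[0,0,0.003,0,0,0,0.4],[0,0,0.003,0,0,0,0.4],[0,0,0.003,0,0,0,0.4],[0,0,-0.1,0,0,0,0.4],[0,0,-0.35,0,0,0,0],[0,0,-0.6,0,0,0,-1],[0,0,-0.6,0,0,0,-1],[0,0,-0.6,0,0,0,-1]]' ; python3 - <<'E'
from h import *
f=grab('side');g=grab('scene');w=grab('wrist');save(w,'w6')
c=np.hstack([x['pixels'][130:230,205:325] for x in (f,g)]);cv2.imwrite('pics/s2z.png',cv2.resize(c[:,:,::-1],None,fx=3.3,fy=3.3,interpolation=cv2.INTER_CUBIC))
plan([.47,-.26,.2],-57)
E
```

```text
time: 8.65
ee_pos: [0.5106, -0.0109, 0.1663]
ee_rot: [0.0, 1.0, -0.001, 0.002]
contact_force: [-0.2, 0.6, -0.5]
grip_width: 0.609
t 8.8 tcp [ 0.5084 -0.0106  0.1623] psi -0.06 F [ 0.37  0.22 -0.77] gw 0.734 j [-0.13  0.01  1.54 -0.    1.6  -0.13] SHIFT [-0.191, 1.247, -0.188] TURN [0.003, 0.007, 1.898]
```

View pics/s2z.png

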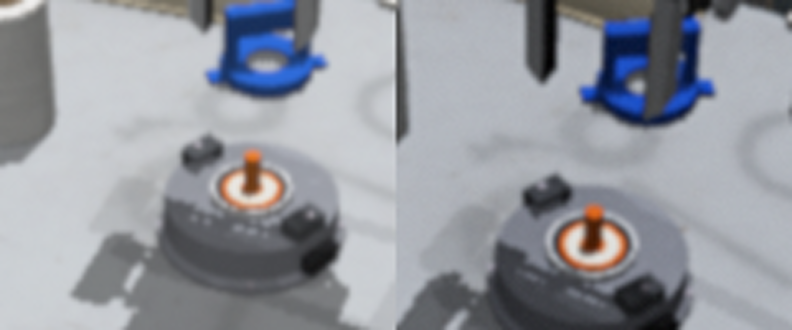

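View pics/w6.png

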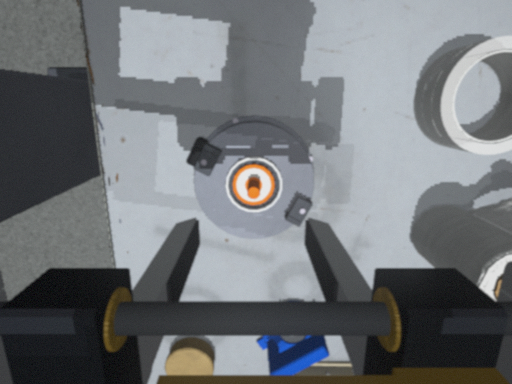

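```bash
python3 -m inch '[[0.06,0.25,0,0,0,0.25,-1],[0.12,0.5,0,0,0,0.5,-1],[0.18,0.75,0,0,0,0.75,-1],[0.24,0.97,0,0,0,0.97,-1],[0.24,0.97,0,0,0,0.97,-1]]' ; python3 - <<'E'
from h import *
f=grab('scene')
for u in ((299,134),(188,108)): print(atz(f,*u,0))
plan([.5565,-.206,.17],-57)
E
```

```text
time: 9.3
ee_pos: [0.5553, -0.2098, 0.1582]
ee_rot: [0.001, 0.967, -0.256, -0.004]
contact_force: [-0.2, 0.9, -1.2]
grip_width: 0.998
[ 0.5571305  -0.32340554  0.        ]
[ 0.88139058 -0.28663158  0.        ]
t 9.35 tcp [ 0.555  -0.2069  0.1586] psi -29.39 F [-0.14  1.33 -0.39] gw 1.002 j [-0.45  0.2   1.33 -0.    1.61  0.06] SHIFT [0.004, -0.007, -0.057] TURN [0.008, 0.016, 0.92]
```

```bash
python3 -m inch '[[0.004,-0.007,-0.05,0,0,0.3,-1],[0.004,-0.007,-0.05,0,0,0.6,-1],[0.004,-0.007,-0.05,0.008,0.016,0.92,-1],[0.004,-0.007,-0.05,0.008,0.016,0.92,-1],[0.004,-0.007,-0.05,0.008,0.016,0.92,-1],[0.004,-0.007,-0.05,0.008,0.016,0.92,-1]]' ; python3 - <<'E'
from h import *
f=grab('wrist');save(f,'w7');np.savez('w7.npz',K=f['K'],mount=f['mount'],T=f['T'])
c=f['pixels'][120:240,160:340];cv2.imwrite('pics/w7z.png',cv2.resize(c[:,:,::-1],None,fx=4,fy=4,interpolation=cv2.INTER_CUBIC))
plan([.5565,-.206,.17],-57)
E
```

```text
time: 9.95
ee_pos: [0.556, -0.2047, 0.1677]
ee_rot: [-0.0, 0.879, -0.476, -0.001]
contact_force: [-0.3, 0.3, 0.1]
grip_width: 0.999
t 10.0 tcp [ 0.5561 -0.205   0.1679] psi -56.87 F [ 0.57 -0.24  0.21] gw 0.996 j [-0.45  0.19  1.33  0.    1.62  0.54] SHIFT [0.005, 0.001, -0.01] TURN [0.001, 0.003, 0.004]
```

View pics/w7.png

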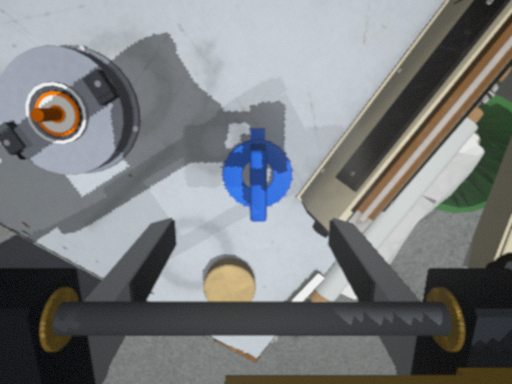

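View pics/w7z.png

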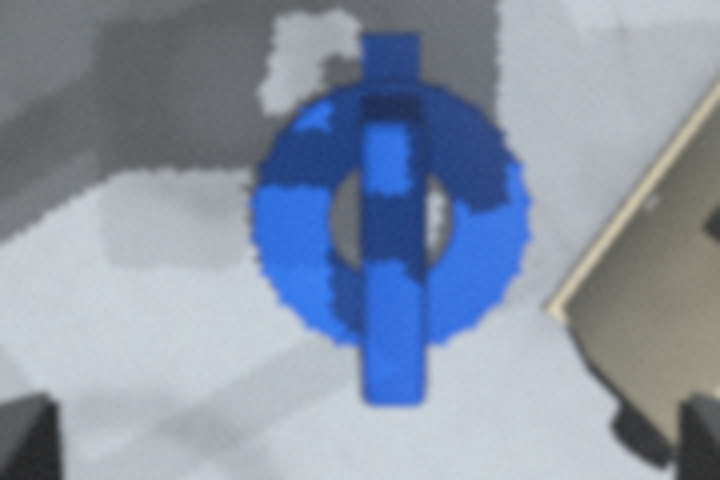

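```bash
python3 - <<'E'
from h import *
f=dict(np.load('w7.npz'))
a=atz(f,160+388/4,120+120/4,.064);b=atz(f,160+394/4,120+405/4,.064);print(a,b,(a+b)/2,np.linalg.norm(a-b),np.degrees(np.arctan2(*(a-b)[[1,0]])))
e1=atz(f,160+390/4,120+33/4,.005);e2=atz(f,258.5,221,.064);print('ear',e1)
o=atz(f,160+391/4,120+213/4,.013);print('flange ctr',o)
g=grab('scene')
for z in (.03,.05,.07,.09,.11,.13): 
    p=atz(f,302,196,z);print(z,p,proj(g,p))
c=g['pixels'][80:175,180:310];cv2.imwrite('pics/s3z.png',cv2.resize(c[:,:,::-1],None,fx=5,fy=5,interpolation=cv2.INTER_CUBIC))
plan([.5565,-.206,.17],-57)
E
```

```text
[ 0.58749603 -0.18798384  0.064     ] [ 0.53110733 -0.22700324  0.064     ] [ 0.55930168 -0.20749354  0.064     ] 0.06857258229542774 34.68214667629128
ear [ 0.60053735 -0.1810048   0.005     ]
flange ctr [ 0.5610069  -0.20734792  0.013     ]
0.03 [ 0.56910058 -0.25740255  0.03      ] [285.43278108 136.69909698]
0.05 [ 0.57229887 -0.25136685  0.05      ] [283.81268857 131.03667713]
0.07 [ 0.57549716 -0.24533115  0.07      ] [282.13964585 125.18918986]
0.09 [ 0.57869545 -0.23929544  0.09      ] [280.41101389 119.1474115 ]
0.11 [ 0.58189374 -0.23325974  0.11      ] [278.62397536 112.90149505]
0.13 [ 0.58509203 -0.22722403  0.13      ] [276.77551923 106.44091667]
t 10.05 tcp [ 0.5562 -0.2052  0.1681] psi -56.9 F [-0.28  0.27 -0.32] gw 0.996 j [-0.45  0.19  1.33  0.    1.62  0.54] SHIFT [0.004, 0.001, -0.009] TURN [0.001, 0.002, 0.003]
```

View pics/s3z.png

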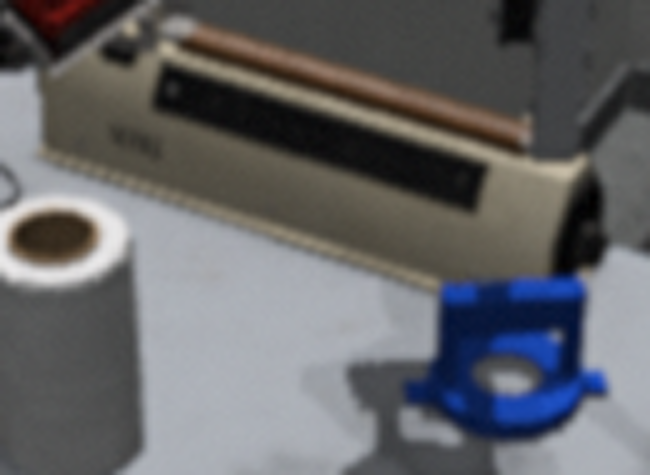

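```bash
python3 - <<'E'
from h import *
f=grab('wrist');g=grab('scene');s=grab('side')
print('scene->wrist/side')
for uv in ((285,46),(215,73)):
    for z in (.1,.14,.18,.22,.26,.3):
        p=atz(g,*uv,z);print(uv,z,p.round(3),proj(f,p).round(),proj(s,p).round())
E
```

```text
scene->wrist/side
(285, 46) 0.1 [ 0.721 -0.581  0.1  ] [715. 274.] [273.  56.]
(285, 46) 0.14 [ 0.688 -0.502  0.14 ] [685. 282.] [275.  54.]
(285, 46) 0.18 [ 0.655 -0.422  0.18 ] [642. 295.] [277.  53.]
(285, 46) 0.22 [ 0.623 -0.342  0.22 ] [575. 314.] [279.  51.]
(285, 46) 0.26 [ 0.59  -0.262  0.26 ] [452. 350.] [282.  48.]
(285, 46) 0.3 [ 0.557 -0.182  0.3  ] [161. 435.] [286.  45.]
(215, 73) 0.1 [ 0.819 -0.339  0.1  ] [620.  -1.] [215.  83.]
(215, 73) 0.14 [ 0.779 -0.276  0.14 ] [570. -25.] [217.  81.]
(215, 73) 0.18 [ 0.74  -0.214  0.18 ] [492. -63.] [220.  79.]
(215, 73) 0.22 [ 0.7   -0.151  0.22 ] [ 356. -128.] [224.  76.]
(215, 73) 0.26 [ 0.66  -0.088  0.26 ] [  57. -272.] [228.  73.]
(215, 73) 0.3 [ 0.62  -0.026  0.3  ] [-1146.  -852.] [232.  70.]
```

```bash
python3 - <<'E'
from h import *
g=grab('scene');s=grab('side')
for n,f in(('a',g),('b',s)):
    c=f['pixels'][20:160,180:340];cv2.imwrite(f'pics/l{n}.png',cv2.resize(c[:,:,::-1],None,fx=4.5,fy=4.2,interpolation=cv2.INTER_CUBIC))
E
```

View pics/la.png

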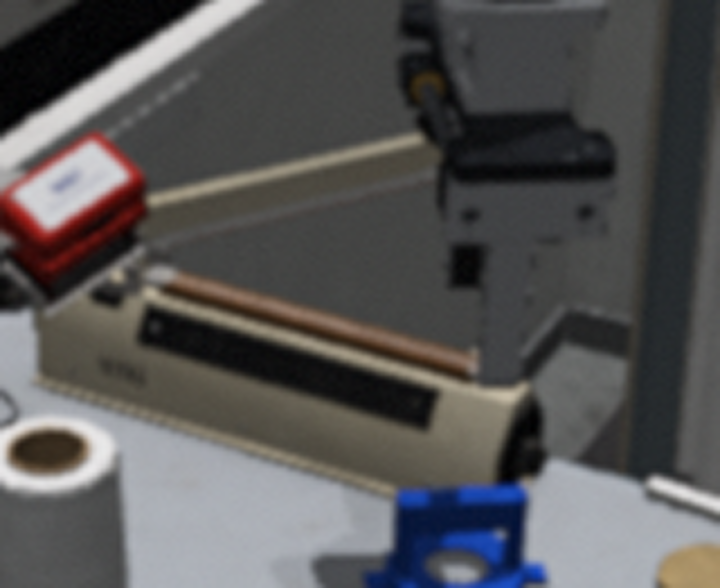

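View pics/lb.png

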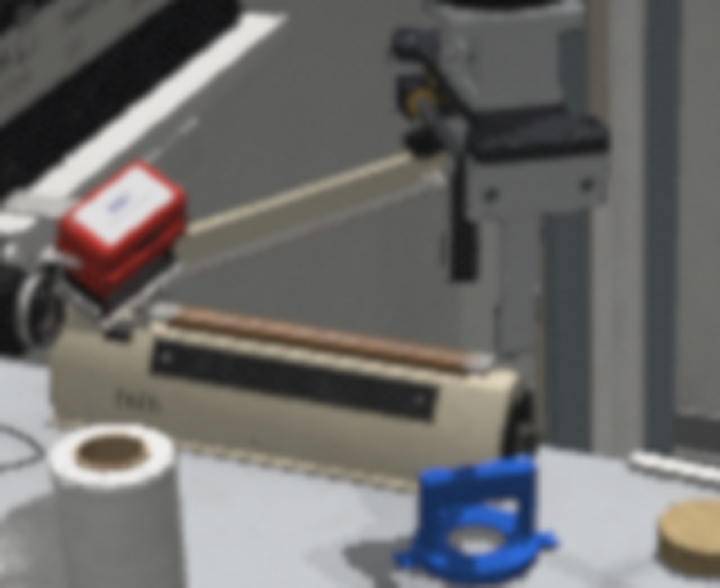

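```bash
python3 - <<'E'
from h import *
c=cv2.imread('pics/w7.png')[60:320,350:512];cv2.imwrite('pics/lw.png',cv2.resize(c,None,fx=2.3,fy=2.3,interpolation=cv2.INTER_CUBIC))
f=dict(np.load('w7.npz'));g=grab('scene');s=grab('side')
for uv in ((490,230),(480,150),(420,215)):
  for z in (.05,.1,.13,.16,.19,.22,.25):
    p=atz(f,*uv,z);print(uv,z,p.round(3),proj(g,p).round(),proj(s,p).round())
print(atz(f,302,196,0),atz(f,445,0,0))
E
```

```text
(490, 230) 0.05 [ 0.647 -0.432  0.05 ] [286.  90.] [280.  93.]
(490, 230) 0.1 [ 0.643 -0.386  0.1  ] [282.  81.] [277.  85.]
(490, 230) 0.13 [ 0.64  -0.359  0.13 ] [279.  76.] [275.  79.]
(490, 230) 0.16 [ 0.637 -0.332  0.16 ] [276.  70.] [273.  73.]
(490, 230) 0.19 [ 0.634 -0.304  0.19 ] [273.  63.] [271.  66.]
(490, 230) 0.22 [ 0.632 -0.277  0.22 ] [270.  56.] [268.  60.]
(490, 230) 0.25 [ 0.629 -0.25   0.25 ] [266.  49.] [266.  52.]
(480, 150) 0.05 [ 0.701 -0.366  0.05 ] [258.  96.] [256. 100.]
(480, 150) 0.1 [ 0.688 -0.331  0.1  ] [257.  87.] [256.  90.]
(480, 150) 0.13 [ 0.679 -0.311  0.13 ] [257.  80.] [256.  84.]
(480, 150) 0.16 [ 0.671 -0.29   0.16 ] [256.  74.] [256.  77.]
(480, 150) 0.19 [ 0.663 -0.269  0.19 ] [256.  67.] [256.  70.]
(480, 150) 0.22 [ 0.655 -0.249  0.22 ] [255.  59.] [256.  63.]
(480, 150) 0.25 [ 0.646 -0.228  0.25 ] [254.  51.] [256.  55.]
(420, 215) 0.05 [ 0.621 -0.362  0.05 ] [284. 104.] [281. 105.]
(420, 215) 0.1 [ 0.621 -0.328  0.1  ] [280.  94.] [278.  94.]
(420, 215) 0.13 [ 0.621 -0.308  0.13 ] [278.  87.] [276.  88.]
(420, 215) 0.16 [ 0.62  -0.288  0.16 ] [275.  79.] [273.  80.]
(420, 215) 0.19 [ 0.62  -0.267  0.19 ] [272.  71.] [271.  73.]
(420, 215) 0.22 [ 0.62  -0.247  0.22 ] [268.  63.] [269.  65.]
(420, 215) 0.25 [ 0.62  -0.227  0.25 ] [265.  54.] [266.  56.]
[ 0.56430314 -0.26645611  0.        ] [ 0.80443047 -0.26671378  0.        ]
```

View pics/lw.png

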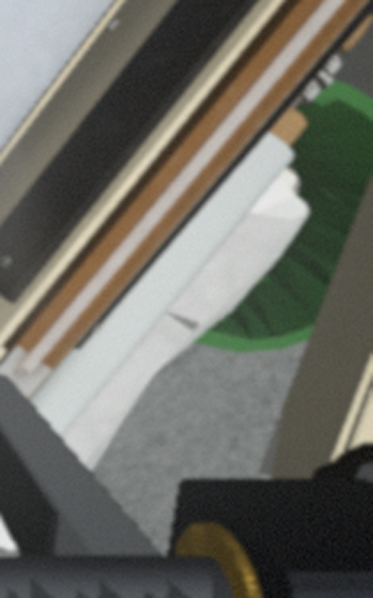

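```bash
python3 -m inch '[[-0.19,-0.03,-0.1,0,0,0,-1],[-0.375,-0.065,-0.15,0,0,-0.25,-1],[-0.375,-0.065,-0.15,0,0,-0.5,-1],[-0.375,-0.065,-0.15,0,0,-0.75,-1],[-0.375,-0.065,-0.15,0,0,-1,-1]]' && python3 -m inch '[[0,0,0,0,0,-0.28,-1],[0,0,0,0,0,-0.56,-1],[0,0,0,0,0,-0.8,-1],[0,0,0,0,0,-1,-1]]' && python3 -m inch '[[0,0,0,0,0,-0.28,-1],[0,0,0,0,0,-0.56,-1],[0,0,0,0,0,-0.8,-1],[0,0,0,0,0,-1,-1],[0,0,0,0,0,-1,-1]]'; python3 - <<'E'
from h import *
plan([.558,-.2075,.15],33.5)
E
```

```text
time: 10.9
ee_pos: [0.5266, -0.1358, 0.1991]
ee_rot: [0.0, 0.973, -0.23, 0.0]
contact_force: [0.0, 0.1, -0.0]
grip_width: 0.999
time: 11.3
ee_pos: [0.5266, -0.1358, 0.1992]
ee_rot: [0.0, 0.999, 0.032, 0.0]
contact_force: [0.4, 0.3, -0.1]
grip_width: 0.997
time: 11.8
ee_pos: [0.5266, -0.1359, 0.1993]
ee_rot: [0.0, 0.957, 0.289, 0.0]
contact_force: [-0.1, 0.8, 0.2]
grip_width: 0.998
t 11.8 tcp [ 0.5266 -0.1359  0.1993] psi 33.61 F [-0.06  0.83  0.23] gw 0.998 j [-0.36  0.07  1.4   0.    1.67 -0.94] SHIFT [-0.067, 0.385, 0.247] TURN [0.002, -0.001, 0.004]
```

```bash
python3 -m inch '[[-0.03,0.2,0.05,0,0,0,-1],[-0.067,0.385,0.15,0,0,0,-1],[-0.067,0.385,0.247,0,0,0,-1],[-0.067,0.385,0.247,0,0,0,-1],[-0.067,0.385,0.247,0,0,0,-1]]'; python3 - <<'E'
from h import *
f=grab('wrist');save(f,'w8');np.savez('w8.npz',K=f['K'],mount=f['mount'],T=f['T'])
g=grab('scene');s=grab('side')
c=np.hstack([g['pixels'][20:180,200:330],s['pixels'][20:180,200:330]]);cv2.imwrite('pics/s4.png',cv2.resize(c[:,:,::-1],None,fx=3,fy=3,interpolation=cv2.INTER_CUBIC))
plan([.558,-.2075,.15],33.5)
E
```

```text
time: 12.3
ee_pos: [0.5579, -0.2072, 0.1498]
ee_rot: [-0.0, 0.957, 0.289, 0.0]
contact_force: [0.1, -0.2, 0.9]
grip_width: 1.0
t 12.45 tcp [ 0.5588 -0.2072  0.1519] psi 33.63 F [-0.12  0.64 -0.94] gw 1.002 j [-0.45  0.2   1.35  0.    1.59 -1.04] SHIFT [-0.004, -0.001, 0.009] TURN [0.007, -0.004, 0.004]
```

View pics/w8.png

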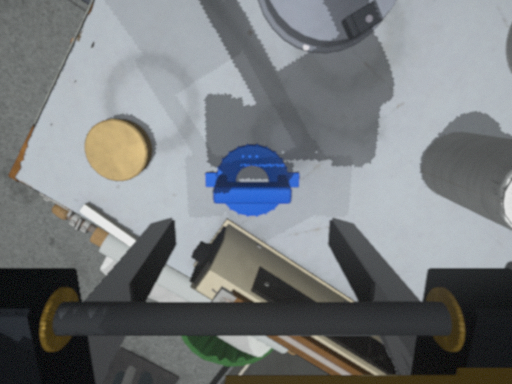

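View pics/s4.png

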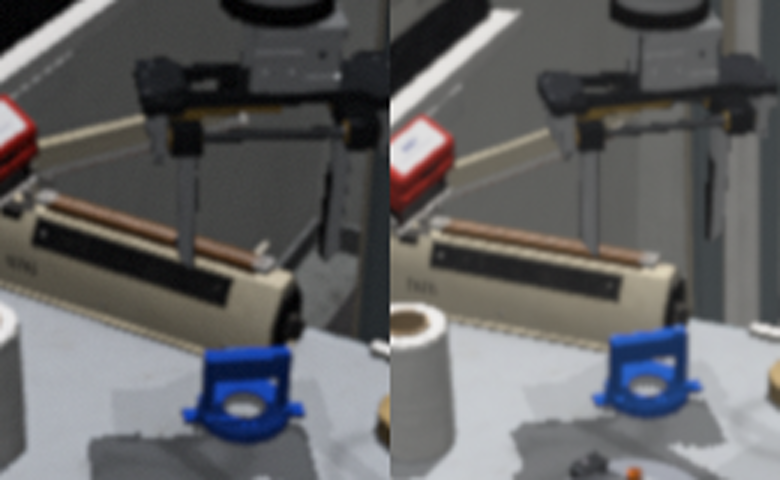

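```bash
python3 - <<'E'
from h import *
c=cv2.imread('pics/w8.png')[135:225,195:310];cv2.imwrite('pics/w8z.png',cv2.resize(c,None,fx=6,fy=6,interpolation=cv2.INTER_CUBIC))
E
```

```text
(no output)
```

View pics/w8z.png

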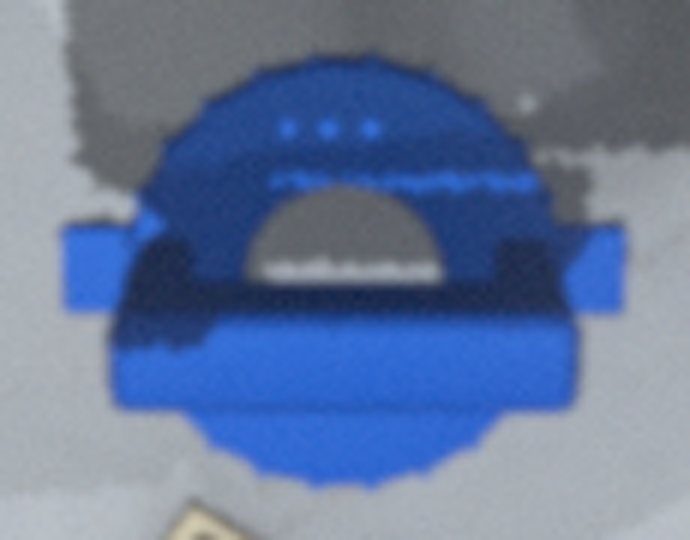

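```bash
python3 - <<'E'
from h import *
f=dict(np.load('w8.npz'))
print(atz(f,252.5,195.7,.064),atz(f,252.5,180,.005))
plan([.559,-.2073,.036],33.6)
E
```

```text
[ 0.55923338 -0.20752705  0.064     ] [ 0.55955222 -0.2076158   0.005     ]
t 12.45 tcp [ 0.5588 -0.2072  0.1519] psi 33.63 F [-0.12  0.64 -0.94] gw 1.002 j [-0.45  0.2   1.35  0.    1.59 -1.04] SHIFT [-0.001, -0.001, 0.58] TURN [0.007, -0.004, 0.001]
```

```bash
python3 -m inch '[[0,0,0.15,0,0,0,-1],[0,0,0.3,0,0,0,-1],[0,0,0.4,0,0,0,-1],[0,0,0.5,0,0,0,-1],[0,0,0.55,0,0,0,-1],[0,0,0.575,0.007,-0.004,0,-1],[0,0,0.575,0.007,-0.004,0,-1],[0,0,0.575,0.007,-0.004,0,-1]]'; python3 -c "
from h import *
plan([.559,-.2075,.036],33.6)"
```

```text
time: 13.25
ee_pos: [0.5602, -0.2077, 0.0384]
ee_rot: [0.001, 0.957, 0.289, 0.001]
contact_force: [-0.1, -0.0, 0.6]
grip_width: 1.004
t 13.25 tcp [ 0.5602 -0.2077  0.0384] psi 33.63 F [-0.14 -0.02  0.64] gw 1.004 j [-0.45  0.28  1.49  0.    1.37 -1.04] SHIFT [-0.004, -0.004, 0.012] TURN [0.004, -0.003, 0.001]
```

```bash
python3 -m inch '[[-0.004,-0.002,0.008,0,0,0,0],[-0.004,-0.002,0.008,0,0,0,1],[-0.004,-0.002,0.008,0,0,0,1],[-0.004,-0.002,0.008,0,0,0,1],[-0.004,-0.002,0.008,0,0,0,1],[-0.004,-0.002,0.008,0,0,0,1],[-0.004,-0.002,0.008,0,0,0,1]]' 25; python3 -c "
from h import *
plan([.559,-.2075,.15],33.6)"
```

```text
time: 13.95
ee_pos: [0.5594, -0.208, 0.0372]
ee_rot: [0.001, 0.957, 0.289, 0.001]
contact_force: [-0.9, 0.0, 2.1]
grip_width: 0.743
t 13.95 tcp [ 0.5594 -0.208   0.0372] psi 33.63 F [-0.9   0.03  2.13] gw 0.743 j [-0.45  0.28  1.49  0.    1.37 -1.04] SHIFT [0.001, -0.002, -0.564] TURN [0.005, -0.003, 0.001]
```

```bash
python3 -m inch '[[0,0,-0.05,0,0,0,1],[0,0,-0.2,0,0,0,1],[0,0,-0.4,0,0,0,1],[0,0,-0.58,0,0,0,1],[0,0,-0.58,0,0,0,1],[0,0,-0.58,0,0,0,1]]' 25; python3 -c "
from h import *
g=grab('scene');s=grab('side');w=grab('wrist');save(w,'w9')
c=np.hstack([g['pixels'][40:240,200:330],s['pixels'][40:240,200:330]]);cv2.imwrite('pics/s5.png',cv2.resize(c[:,:,::-1],None,fx=2.9,fy=2.9,interpolation=cv2.INTER_CUBIC))
plan([.5098,-.011,.15],33.6)"
```

```text
time: 14.55
ee_pos: [0.5595, -0.208, 0.1541]
ee_rot: [0.002, 0.957, 0.289, 0.002]
contact_force: [-0.3, -0.3, -1.1]
grip_width: 0.742
t 14.7 tcp [ 0.5579 -0.2073  0.1506] psi 33.63 F [-0.43  0.6  -1.42] gw 0.743 j [-0.45  0.2   1.35  0.    1.59 -1.04] SHIFT [0.343, -0.95, 0.004] TURN [-0.003, 0.001, 0.001]
```

View pics/s5.png

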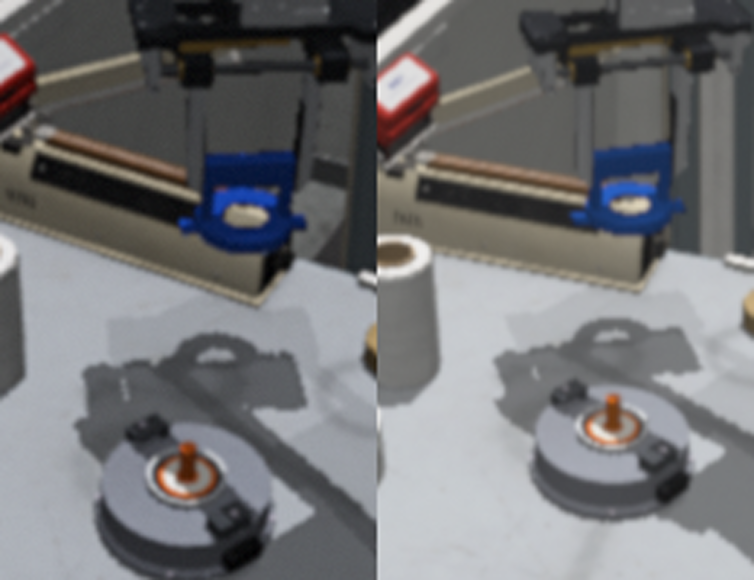

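View pics/w9.png

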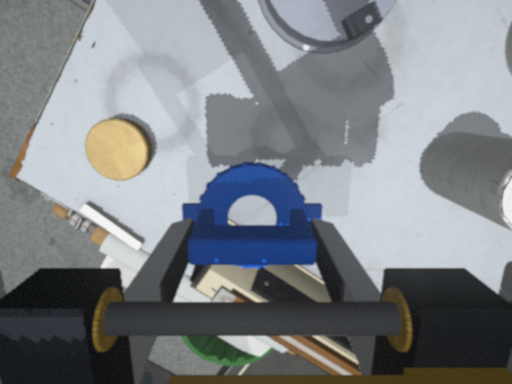

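```bash
python3 -m inch '[[0.09,-0.24,0,0,0,0,1],[0.17,-0.48,0,0,0,0,1],[0.17,-0.48,0,0,0,0,1],[0.17,-0.48,0,0,0,0,1],[0.17,-0.48,0,0,0,0,1]]' ; python3 -c "
from h import *
w=grab('wrist');save(w,'w10');np.savez('w10.npz',K=w['K'],mount=w['mount'],T=w['T'])
c=w['pixels'][0:180,170:400];cv2.imwrite('pics/w10z.png',cv2.resize(c[:,:,::-1],None,fx=3.3,fy=3.3,interpolation=cv2.INTER_CUBIC))
plan([.5098,-.011,.15],33.6)"
```

```text
time: 15.2
ee_pos: [0.5329, -0.1091, 0.1498]
ee_rot: [-0.001, 0.957, 0.289, -0.001]
contact_force: [0.0, -0.5, -0.9]
grip_width: 0.743
t 15.25 tcp [ 0.533  -0.1095  0.15  ] psi 33.57 F [ 0.37 -0.55 -1.63] gw 0.742 j [-0.31  0.09  1.47 -0.    1.58 -0.89] SHIFT [0.176, -0.474, 0.0] TURN [-0.004, 0.003, -0.001]
```

View pics/w10z.png

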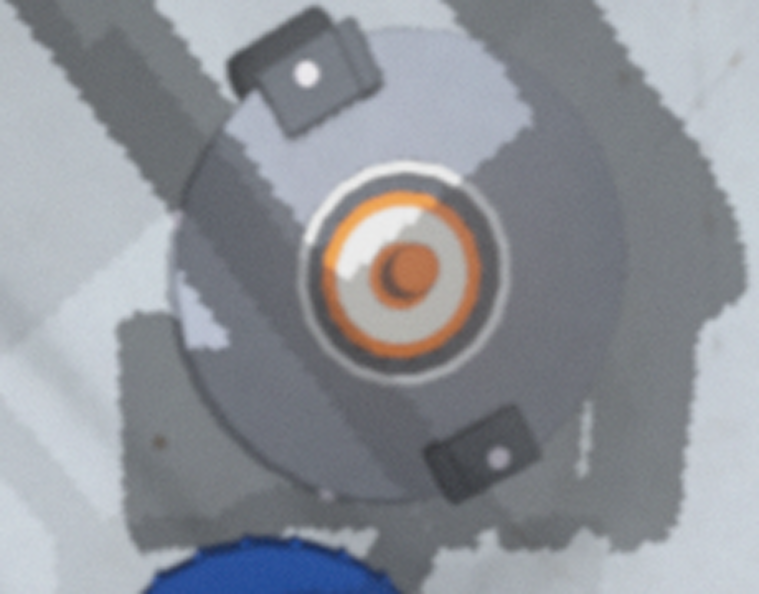

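```bash
python3 - <<'E'
from h import *
f=dict(np.load('w10.npz'))
m=atz(f,292.4,82.4,.042);a=atz(f,262.7,22.4,.048);b=atz(f,320.9,138.8,.048)
print(m,a,b,(a+b)/2,np.degrees(np.arctan2(*(b-a)[[1,0]])),atz(f,170+402/3.3,276/3.3,.040))
plan([.5098,-.011,.125],33.6)
E
```

```text
[ 0.50956699 -0.01050432  0.042     ] [0.46228043 0.01296661 0.048     ] [ 0.55789496 -0.03583586  0.048     ] [ 0.51008769 -0.01143463  0.048     ] -27.04015007092913 [ 0.50987719 -0.01138409  0.04      ]
t 15.25 tcp [ 0.533  -0.1095  0.15  ] psi 33.57 F [ 0.37 -0.55 -1.63] gw 0.742 j [-0.31  0.09  1.47 -0.    1.58 -0.89] SHIFT [0.176, -0.474, 0.125] TURN [-0.004, 0.003, -0.001]
```

```bash
python3 -m inch '[[0.09,-0.24,0,0,0,0,1],[0.176,-0.474,0,0,0,0,1],[0.176,-0.474,0.1,0,0,0,1],[0.176,-0.474,0.125,0,0,0,1],[0.176,-0.474,0.125,0,0,0,1],[0.176,-0.474,0.125,0,0,0,1]]' ; python3 -c "
from h import *
g=grab('scene');s=grab('side')
c=np.hstack([g['pixels'][130:245,215:325],s['pixels'][130:245,215:325]]);cv2.imwrite('pics/s6.png',cv2.resize(c[:,:,::-1],None,fx=3.5,fy=3.5,interpolation=cv2.INTER_CUBIC))
plan([.5098,-.011,.0725],33.6)"
```

```text
time: 15.85
ee_pos: [0.5104, -0.0124, 0.1252]
ee_rot: [-0.001, 0.958, 0.288, -0.001]
contact_force: [-0.4, -0.1, -0.9]
grip_width: 0.746
t 15.95 tcp [ 0.5106 -0.0122  0.1258] psi 33.46 F [-0.2  -0.45 -0.55] gw 0.743 j [-0.14  0.03  1.59  0.    1.52 -0.72] SHIFT [0.0, -0.007, 0.266] TURN [-0.002, 0.002, -0.005]
```

View pics/s6.png

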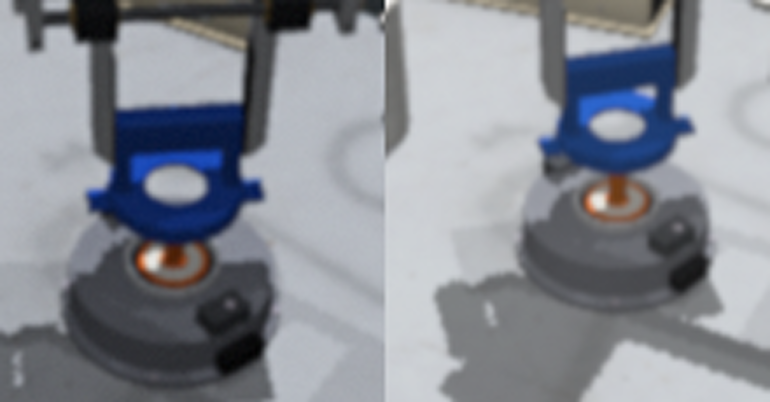

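Aligned in both views; lower to the seat.

```bash
python3 -m inch '[[0,-0.007,0.07,0,0,0,1],[0,-0.007,0.14,0,0,0,1],[0,-0.007,0.2,0,0,0,1],[0,-0.007,0.23,0,0,0,1],[0,-0.007,0.25,0,0,0,1],[0,-0.007,0.26,0,0,0,1],[0,-0.007,0.26,0,0,0,1]]' ; python3 -c "
from h import *
plan([.5098,-.011,.0725],33.6)"
```

```text
time: 16.65
ee_pos: [0.5099, -0.011, 0.0737]
ee_rot: [-0.0, 0.958, 0.288, -0.001]
contact_force: [-0.0, -0.2, -0.6]
grip_width: 0.741
t 16.65 tcp [ 0.5099 -0.011   0.0737] psi 33.47 F [-0.   -0.21 -0.58] gw 0.741 j [-0.13  0.06  1.66  0.    1.42 -0.72] SHIFT [-0.0, -0.0, 0.006] TURN [-0.002, 0.002, -0.004]
```

```bash
python3 -m inch '[[0,0,0.005,0,0,0,1],[0,0,0.005,0,0,0.2,1],[0,0,0.005,0,0,0.4,1],[0,0,0.005,0,0,0.6,1],[0,0,0.005,0,0,0.8,1],[0,0,0.005,0,0,1,1],[0,0,0.005,0,0,1,1]]' ; python3 -c "
from h import *
g=grab('scene');s=grab('side')
c=np.hstack([g['pixels'][130:245,215:325],s['pixels'][130:245,215:325]]);cv2.imwrite('pics/s7.png',cv2.resize(c[:,:,::-1],None,fx=3.5,fy=3.5,interpolation=cv2.INTER_CUBIC))
plan([.5098,-.011,.073],-27)
print(r.sense()['moment'])"
```

```text
time: 17.35
ee_pos: [0.5103, -0.011, 0.0733]
ee_rot: [-0.0, 1.0, 0.03, -0.0]
contact_force: [-0.8, 0.4, -1.5]
grip_width: 0.742
t 17.45 tcp [ 0.5101 -0.011   0.0731] psi 3.59 F [ 0.46  0.09 -0.77] gw 0.741 j [-0.13  0.06  1.66  0.    1.42 -0.2 ] SHIFT [-0.002, -0.0, 0.001] TURN [-0.0, 0.001, 1.02]
[-0.0272831   0.03839118 -0.02930585]
```

View pics/s7.png

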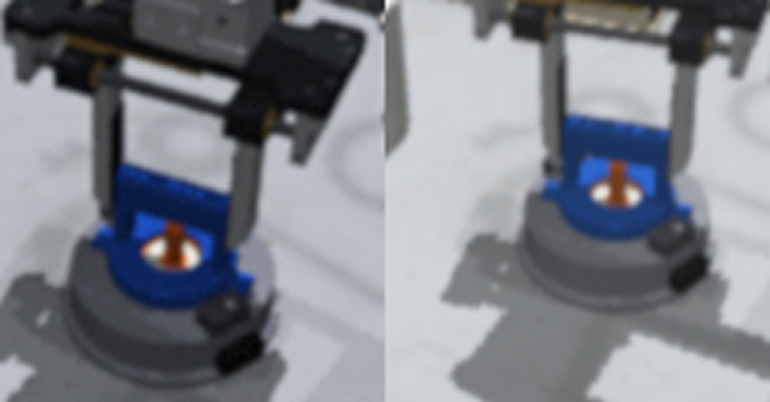

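```bash
python3 -m inch '[[-0.001,0,0.003,0,0,0.2,1],[-0.001,0,0.003,0,0,0.4,1],[-0.001,0,0.003,0,0,0.55,1],[-0.001,0,0.003,0,0,0.7,1],[-0.001,0,0.003,0,0,0.8,1],[-0.001,0,0.003,0,0,0.9,1],[-0.001,0,0.003,0,0,0.97,1],[-0.001,0,0.003,0,0,0.97,1]]' ; python3 -c "
from h import *
g=grab('scene');s=grab('side')
c=np.hstack([g['pixels'][130:245,215:325],s['pixels'][130:245,215:325]]);cv2.imwrite('pics/s8.png',cv2.resize(c[:,:,::-1],None,fx=3.5,fy=3.5,interpolation=cv2.INTER_CUBIC))
plan([.5098,-.011,.073],-27)
print(r.sense()['moment'])"
```

```text
time: 18.25
ee_pos: [0.51, -0.011, 0.0727]
ee_rot: [-0.0, 0.976, -0.22, -0.0]
contact_force: [0.4, 1.2, -0.5]
grip_width: 0.743
t 18.35 tcp [ 0.51   -0.011   0.0726] psi -25.41 F [-0.62 -0.39 -1.37] gw 0.745 j [-0.13  0.06  1.66  0.    1.41  0.31] SHIFT [-0.001, 0.0, -0.002] TURN [-0.0, 0.001, 0.053]
[-0.08901422  0.06150363  0.03748102]
```

View pics/s8.png

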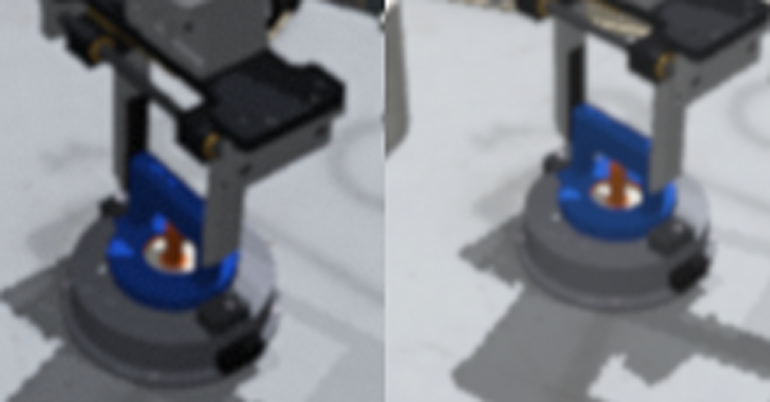

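```bash
python3 -m inch '[[0,0,0.001,0,0,0.06,1],[0,0,0.001,0,0,0.06,1],[0,0,0.001,0,0,0.06,-0.7],[0,0,0.001,0,0,0.06,-1],[0,0,0.001,0,0,0.06,-1],[0,0,0.001,0,0,0.06,-1],[0,0,-0.1,0,0,0.06,-1],[0,0,-0.3,0,0,0.06,-1],[0,0,-0.5,0,0,0.06,-1],[0,0,-0.5,0,0,0.06,-1],[0,0,-0.5,0,0,0.06,-1]]' ; python3 -c "
from h import *
g=grab('scene');s=grab('side');w=grab('wrist');save(w,'w11');np.savez('w11.npz',K=w['K'],mount=w['mount'],T=w['T'])
c=np.hstack([g['pixels'][130:245,215:325],s['pixels'][130:245,215:325]]);cv2.imwrite('pics/s9.png',cv2.resize(c[:,:,::-1],None,fx=3.5,fy=3.5,interpolation=cv2.INTER_CUBIC))
c=w['pixels'][100:260,160:340];cv2.imwrite('pics/w11z.png',cv2.resize(c[:,:,::-1],None,fx=3.7,fy=3.7,interpolation=cv2.INTER_CUBIC))
plan([.5098,-.011,.073],-27)"
```

```text
time: 19.45
ee_pos: [0.5107, -0.0111, 0.1739]
ee_rot: [-0.0, 0.972, -0.235, 0.001]
contact_force: [0.4, -0.3, -0.2]
grip_width: 0.999
t 19.6 tcp [ 0.5089 -0.0109  0.1707] psi -27.21 F [-0.18  0.39  0.17] gw 1.001 j [-0.13  0.01  1.52  0.    1.62  0.34] SHIFT [0.006, -0.002, 0.488] TURN [0.002, 0.007, -0.007]
```

View pics/s9.png

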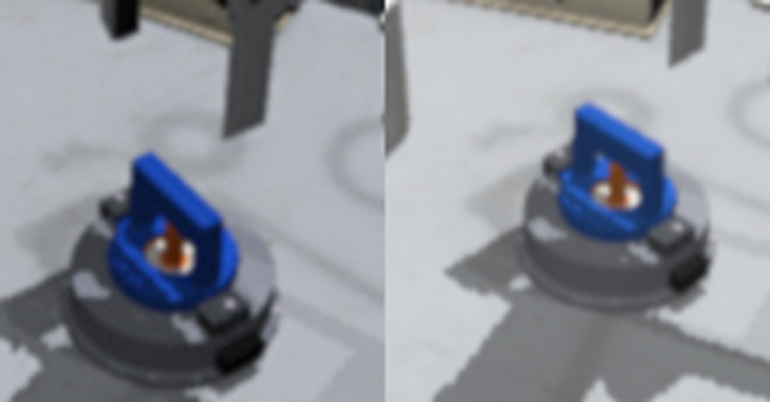

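View pics/w11z.png

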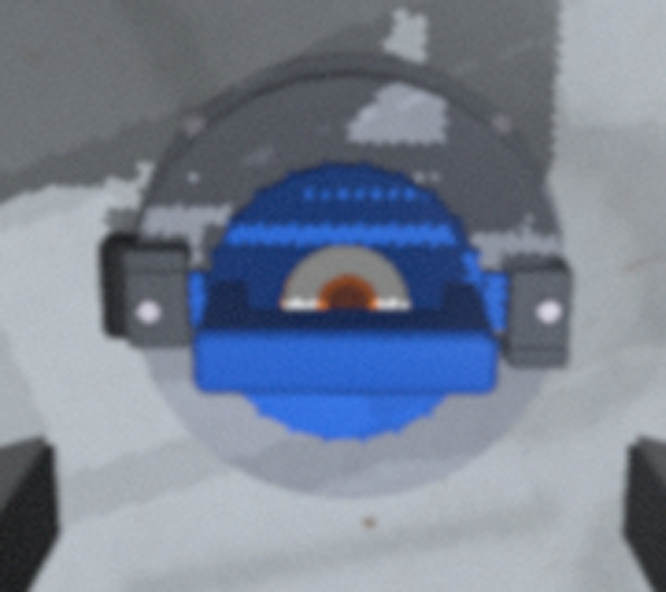

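```bash
python3 - <<'E'
from h import *
f=dict(np.load('w11.npz'))
px=lambda x,y:(160+x/3.7,100+y/3.7)
print('bar',atz(f,*px(346,361),.099), 'w',np.linalg.norm(atz(f,*px(194,361),.099)-atz(f,*px(498,361),.099)))
a=atz(f,*px(148,312),.048);b=atz(f,*px(549,312),.048);print((a+b)/2,np.degrees(np.arctan2(*(b-a)[[1,0]])))
p=atz(f,*px(194,391),.099);q=atz(f,*px(498,391),.099);print(np.degrees(np.arctan2(*(q-p)[[1,0]])))
r.hand_in()
E
```

```text
bar [ 0.50982927 -0.0102421   0.099     ] w 0.06854997920822445
[ 0.50972139 -0.01223024  0.048     ] -27.110185906948267
-27.100955791133995
the job is handed in; nothing more can be done
```

The filter housing is closed and I handed the job in after about 20 s of the 50 s allowed.

- **Disk:** I set the orange disk in the mouth first, centred to within about 1 mm. The side and wrist pictures showed it lying flat before the ring went on.
- **Ring:** I picked the blue ring up by the two ends of its handle, because gripping across the bar would have brought the gripper close to the sealer's lever. I lowered it over the neck about 61° counter-clockwise of the mouth's x, turned it about 61° clockwise, let go and lifted clear.

**Last checks (wrist camera, after release):**
- The ring's centre was within about 2 mm of the mouth's centre.
- The handle and the line through the hooks were both at −27.1°, so the ears are fully under the hooks.
- The handle's apparent length fits the ring sitting fully down. I didn't measure its tilt as a number, but it looked level in all views.
- The gripper was open and well above the work, and the force readings were near zero.

No check failed. The rough first estimate of the hook line from the scene and side cameras was −30.7°. I used the closer wrist measurements instead, which gave −27° three times.

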